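Lock the pressure cooker's regulator at the high setting

TASK

Get the pressure cooker ready for cooking at high pressure: turn the regulator knob on its lid clockwise, against its spring, to the double-bar mark, feel there for the slot of the lock ring, and pull the knob straight up as far as it goes so that it locks and stays there when you let go. Ease it, do not wrench it: the cooker stands loose and must not be lifted, dragged or swung round, and the things round it stay where they are.

Things in the scene. Friction and masses are not known exactly. Their poses are not given: they have to be found in the camera images.
- cooker: steel pressure cooker, lid on, 205 mm across, about 2.1 kg, standing loose. Origin: centre of its underside; the 165 mm black handle points along its -y, the small helper handle along +y. Lid top at 134 mm, black round dial housing (100 mm across, centred) up to 150 mm. A pull of some 18 N lifts it (more than 1.5 mm is too much); a twist of some 0.5 N m swings it round, less while it is pulled upward
- knob_grip (a point): point to grip the regulator knob, on its vertical axis (the cooker's centre line), 174.5 mm above the worktop while the knob is down. The knob is a black bar 46 mm long, 15 mm thick, from 22 mm below to 16 mm above this point, on a round skirt 45 mm across. The frame turns with the knob: x along the bar to the pointer end (light line), y across the flat sides, z up
- pointer_tip (a point): point 30 mm from the knob's axis in the pointer's direction, 150.5 mm above the worktop while the knob is down; turns and rises with the knob. The knob's steel lock lug (6 mm wide, reaching 32 mm from the axis) lies 6 mm below it, under the lock ring
- mark_double (a point): the high setting: point 30 mm from the axis towards the double-bar mark (two light parallel bars, 10 x 2.4 mm each, on the housing's rim), 150.5 mm above the worktop. With the knob set there the pointer tip stands at this point seen from above, and joint regulator reads 1.35
- mark_single (a point): the low setting (one light bar), 30 mm from the axis as above, at regulator 0.65; the lock ring has a slot near it too. Not wanted now
- lock_ring_center (a point): centre of the steel lock ring (24 to 35 mm from the axis) inside the housing's rim, 151 mm up. Each of its two slots is 7.6 mm wide, but the ring sits loosely: a slot's middle lies up to 0.18 rad to either side of its mark. Feel for it with light upward tries a few hundredths of a rad apart. Off the slot the lug meets the ring after 1.5 mm of lift; in it the knob rises all 8 mm
- regulator (a joint): turn of the knob, rad, growing clockwise seen from above; 0 at the small ring mark (no pressure), stop at 1.85. A spring of 0.15 N m/rad turns it back towards 0 against a friction of 0.07 N m: let go beyond about 0.47 while not locked, it springs back
- regulator_lift (a joint): lift of the knob, m: 0 down (free to turn), 0.008 fully up at its stop. Sliding it takes about 3.5 N (seal friction and weight), somewhat more when the lug rubs on the slot's side; it stays at the height where it is left, and with the lug in a slot it cannot turn
- salt: glass salt shaker, 44 mm across, 90 mm tall, left of the cooker; origin at the centre of its underside. Leave it alone
- honey: honey jar, 60 mm across, 86 mm tall, left of the cooker; origin at the centre of its underside. Leave it alone
- soup_tin: soup tin, 75 mm across, 58 mm tall, left of the cooker; origin at the centre of its underside. Leave it alone
- mug: striped mug, 84 mm across plus handle, 91 mm tall, behind the cooker to the right; origin at the centre of its underside. Leave it alone

How it is judged:
On the way, in this order (a step that is already met when the one before it is completed fails the run):
1. the knob, still down, is turned to the double-bar mark (horizontal distance between pointer_tip and mark_double below 0.0075 m and value of joint regulator_lift below 0.003 m), for 0.1 s.
2. the knob is pulled up into the lock slot at the double-bar mark (horizontal distance between pointer_tip and mark_double below 0.0075 m and value of joint regulator_lift above 0.0062 m), for 0.2 s.
At the end, for the whole second after the job is handed in: The knob is let go and stays locked: lifted over 6.2 mm, pointer tip within 7.5 mm of the double-bar mark's point seen from above. The cooker stands level (0.03 rad) and still on the worktop; salt, honey, soup tin and mug stand upright within 20 mm of where they stood (all of step 2 and angle between cooker's own z axis and vertical below 0.03 rad and height (world z) of cooker below 0.003 m and linear speed of cooker below 0.01 m/s and angular speed of cooker below 0.05 rad/s and velocity of joint regulator below 0.05 rad/s and angle between each of salt, honey, mug, soup_tin's own z axis and vertical below 0.2 rad and distance of each of salt, honey, mug, soup_tin from where it was at the start of the episode below 0.02 m); the robot touches nothing.
It fails at once if the cooker is lifted off the worktop by more than 1.5 mm or tipped by more than 0.05 rad (height (world z) of cooker above 0.0015 m or angle between cooker's own z axis and vertical above 0.05 rad).
It fails at once if the cooker is dragged more than 10 mm, or swung so far that its marks have moved by more than 10 mm (distance of any of cooker, mark_double from where it was at the start of the episode above 0.01 m).
It fails at once if a bystander (salt shaker, honey jar, soup tin, mug) is shifted by more than 20 mm or tipped (distance of any of salt, honey, mug, soup_tin from where it was at the start of the episode above 0.02 m or angle between any of salt, honey, mug, soup_tin's own z axis and vertical above 0.2 rad).
It also fails if it takes over 72 s, if anything falls off the work surface, if the arm or the gripper's body presses on something with over 40 N, if the wrist force passes 120 N, or if a joint passes its speed limit or range.

ROBOT

A 6-joint arm with a two-finger parallel gripper is mounted at the origin on a cart in front of the work surface, level with it; the furniture and walls round the work are solid. World frame = base frame: x ahead of the robot, y to its left, z up, the work surface at z = 0. Lengths are in m, angles in rad, forces in N, time in s.
With the tool pointing down it reaches from about 0.275 to 0.875 m from the base axis. Payload 12.5 kg.
Tool frame: the origin (TCP) lies at the very end of the fingers, on their centre line; the grasp point (between the pads) lies 19 mm behind it; x points along the fingers, y is the direction in which the jaws open and shut, and the axes are right-handed (so a half turn about x gives the same grasp; the last joint's range is limited). The gripper opens to 85 mm and grips with 20 to 120 N. Pads are 22 mm wide; open, the fingers measure 114 mm over their backs; the gripper's body (76 mm by 85 mm) begins 54 mm behind the grasp point. The pads swing forward as they close: fully open they stand 13 mm farther back than shut.
Start: joints at [-1.202, 0.351, 1.652, -0, 1.139, -0.085], TCP at [0.241, -0.494, 0.231] pointing down, gripper open.
Joint ranges: [-2.75, 2.75], [-0.79, 2.1], [0.01, 2.65], [-1.57, 4.71], [0.07, 3.14], [-2.87, 2.87]. Speed limits (rad/s): [2.22, 2.22, 2.79, 3.14, 3.14, 3.14].

INTERFACE

Orientations are given as a 3x3 rotation matrix whose columns are the frame's x, y, z axes.
In Python, from bench import manip gives the robot as it stands. Calls block until the motion is done:
- manip.move_ptp(position, orientation): joint-space move of the TCP to a pose.
- manip.move_l(position, attitude=None, max_speed=0.15): straight line of the TCP; attitude=None keeps the orientation; max_speed is the mean speed in m/s.
- manip.move_j(angles): joint-space move.
- manip.set_gripper(opening, effort=None): opening from 0.0 (shut) to 1.0 (fully open); effort is the grip in N (None keeps the last); returns when the fingers have stopped.
- manip.dwell(seconds).
- manip.inverse_kinematics(position, orientation): joint angles nearest the present ones, or None.
- manip.grab_frame(name): name is "side" or "top"; returns (picture, depth): 400x640x3 uint8, red, green, blue; 400x640 float32, m along the optical axis (not along the pixel's ray), 0 where there is no reading.
- manip.get_calibration(name): a dict with "camera_matrix" (3x3 intrinsics, pixels), "R" (3x3) and "t" (3): a world point X has camera coordinates R X + t. Camera axes: x right, y down, z forward; pixel columns grow to the right and rows downward; lengths in m; the calibration is good to about 2 mm. A picture is of the moment at which its call begins. get_calibration takes no time and is no camera call.
A pose or a line that the arm cannot do raises manip.Unreachable and nothing moves.
- manip.sign_off(): hands the job in, once; it reports no verdict.
Trained networks look in the newest picture that a camera, given by its name, has taken for a name from the list of things; names that differ only in an ending like _2 or _b are one class to them, and where a whole thing is asked for, a point or a joint stands for the part that bears it (a point fixed in the world has none). Each returns a list of dicts, best first, with "confidence" (0 to 1); they miss things now and then, are a little off and sometimes report something else, mostly with a low value. They report only what shows in the picture. A call takes as long as a camera call.
- manip.look_for(camera, name): "at" ([x, y, z] in m, in world coordinates, good to about 4 mm: the middle of the surface that is visible of it).
Readings, each from a call of its own:
- manip.current_time(): time.
- manip.current_qpos(): joint angles.
- manip.current_joint_vel(): joint speeds.
- manip.current_joint_torque(): joint torques, N m.
- manip.current_ee_pos(): TCP position.
- manip.current_tcp_rot(): TCP orientation.
- manip.current_force(): force on the tool from outside, world axes, zero at the start.
- manip.current_ft_torque(): the same for the moment, N m.
- manip.current_grip_width(): opening from 0.0 (shut) to 1.0 (fully open).
Only numpy, scipy, OpenCV 4.12 (cv2) and the standard library are available. Lean on these libraries where they do the work, as an engineer would, in place of code of your own. Each camera call takes 0.05 s, during which the arm holds its last target.

## Working session

There is one attempt and no reset: what is moved stays moved. The work goes in short steps, each a Python script; the robot and the scene stay as the last script left them, time stands still between calls to the robot, and variables do not carry over. Pictures are saved under pics/ and viewed, and the job is handed in when it is done.

```bash
ls; mkdir -p pics
python3 - <<'E'
from bench import manip
import cv2,numpy as np
for c in ("top","side"):
    im,d=manip.grab_frame(c); cv2.imwrite(f"pics/{c}0.png",im[:,:,::-1]); np.save(f"pics/{c}0.npy",d)
    k=manip.get_calibration(c); print(c,k)
    for n in ("cooker","knob_grip","pointer_tip","mark_double","mark_single","lock_ring_center","mug","salt","honey","soup_tin"):
        print(n,[(np.round(r["at"],3).tolist(),round(r["confidence"],2)) for r in manip.look_for(c,n)[:2]])
print(manip.current_time())
E
```

```text
pics
top {'camera_matrix': array([[367.12460016,   0.        , 315.31092076],
       [  0.        , 367.12460016, 204.37290989],
       [  0.        ,   0.        ,   1.        ]]), 'R': array([[ 0.02813494, -0.99959404,  0.00449245],
       [-0.99293967, -0.02846518, -0.11515444],
       [ 0.11523557, -0.00122087, -0.99333744]]), 't': array([0.02663752, 0.58395331, 1.09296876])}
cooker [([0.493, -0.01, 0.131], 0.92)]
knob_grip [([0.506, -0.009, 0.164], 0.62)]
pointer_tip [([0.507, -0.008, 0.162], 0.73)]
mark_double [([0.499, -0.016, 0.13], 0.83)]
mark_single [([0.498, -0.015, 0.131], 0.88)]
lock_ring_center [([0.495, -0.014, 0.13], 0.7)]
mug [([0.754, -0.22, 0.043], 0.97)]
salt [([0.394, 0.242, 0.078], 0.47)]
honey [([0.568, 0.26, 0.085], 0.8), ([0.494, -0.019, 0.13], 0.66)]
soup_tin [([0.493, 0.335, 0.057], 0.92), ([0.505, -0.008, 0.162], 0.3)]
side {'camera_matrix': array([[445.49217132,   0.        , 317.9391809 ],
       [  0.        , 445.49217132, 192.07648279],
       [  0.        ,   0.        ,   1.        ]]), 'R': array([[ 0.99807858,  0.06163804,  0.00631669],
       [ 0.04830436, -0.71019529, -0.7023456 ],
       [-0.03880513,  0.70130123, -0.71180809]]), 't': array([-0.56809529,  0.1196319 ,  1.32846016])}
cooker [([0.508, -0.061, 0.126], 0.56)]
knob_grip [([0.51, -0.018, 0.173], 0.55)]
pointer_tip [([0.508, -0.016, 0.172], 0.48), ([0.496, 0.319, 0.052], 0.48)]
mark_double [([0.501, -0.059, 0.126], 0.66)]
mark_single [([0.503, -0.063, 0.123], 0.84)]
lock_ring_center [([0.502, -0.058, 0.126], 0.61)]
mug [([0.747, -0.209, 0.052], 0.82)]
salt [([0.397, 0.239, 0.054], 0.82)]
honey [([0.567, 0.255, 0.061], 0.93), ([0.503, -0.059, 0.128], 0.24)]
soup_tin [([0.493, 0.314, 0.052], 0.74)]
1.1
```

Run:
```python
import cv2,numpy as np
im=cv2.imread("pics/top0.png"); 
cv2.imwrite("pics/topv.png",im)
c=im[140:260,260:400]; cv2.imwrite("pics/topc.png",cv2.resize(c,None,fx=5,fy=5,interpolation=cv2.INTER_CUBIC))
im=cv2.imread("pics/side0.png");c=im[130:250,230:370]; cv2.imwrite("pics/sidec.png",cv2.resize(c,None,fx=5,fy=5,interpolation=cv2.INTER_CUBIC))
```

```text
(no output)
```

View pics/topv.png

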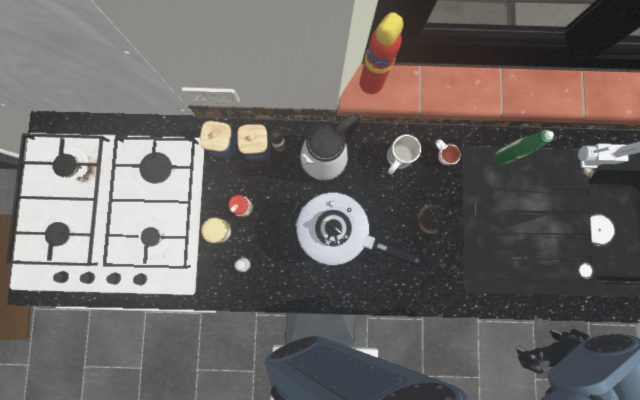

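View pics/topc.png

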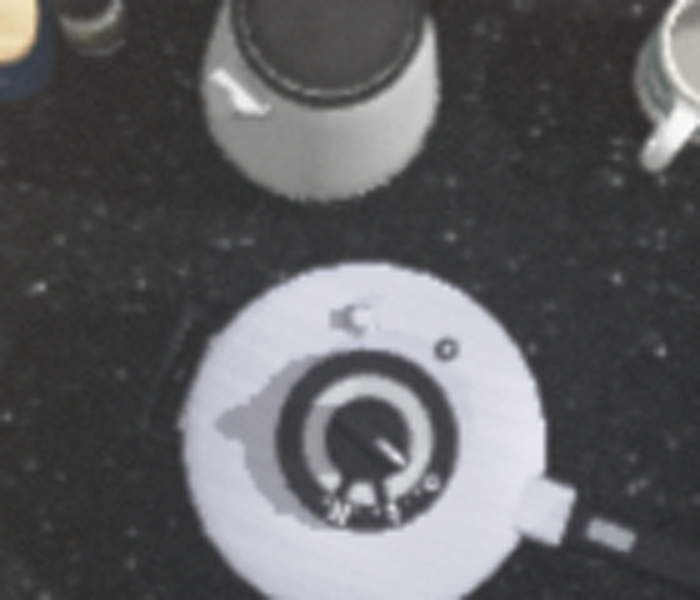

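View pics/sidec.png

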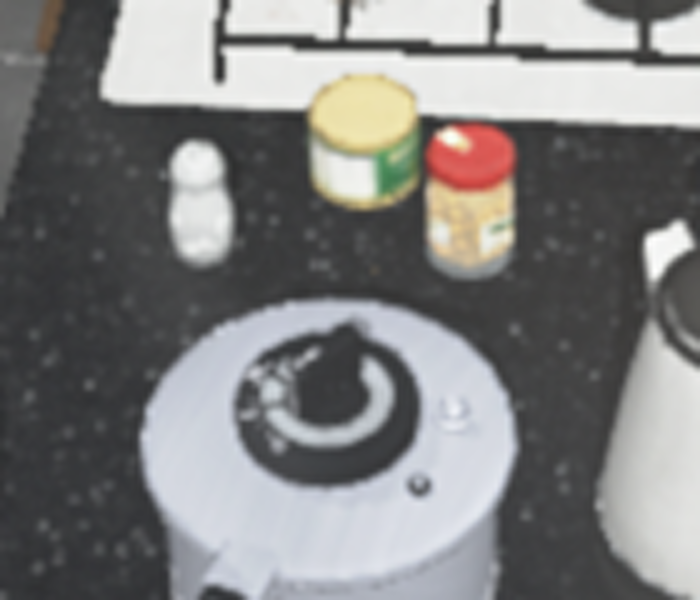

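View pics/side0.png

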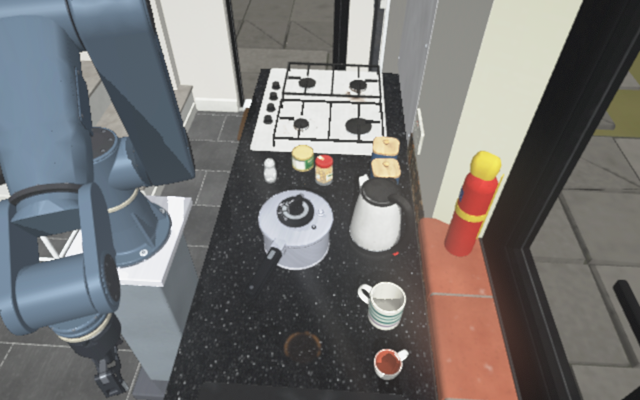

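```bash
cat > h.py <<'E'
from bench import manip
import cv2,numpy as np
def rect(im,cam,z,c,half=0.06,s=0.0002,out=None):
    k=manip.get_calibration(cam);K,R,t=k["camera_matrix"],k["R"],k["t"]
    n=int(2*half/s)
    # out image: col -> -y ; row -> -x (as the top camera)
    i=np.arange(n)
    X=c[0]+half-(i+.5)*s; Y=c[1]+half-(i+.5)*s
    P=np.zeros((n,n,3));P[...,0]=X[:,None];P[...,1]=Y[None,:];P[...,2]=z
    q=(P@R.T+t)@K.T
    m=(q[...,:2]/q[...,2:]).astype(np.float32)
    return cv2.remap(im,m[...,0],m[...,1],cv2.INTER_CUBIC)
E
python3 - <<'E'
from h import *
for cam in("top","side"):
    im=cv2.imread(f"pics/{cam}0.png")
    for z in(0.150,0.1905):
        r=rect(im,cam,z,(0.5,-0.013)); cv2.imwrite(f"pics/r_{cam}_{int(z*1000)}.png",r)
a=[cv2.imread(f"pics/r_{c}_150.png") for c in("top","side")]
for v in a:
    # radial-gradient circle fit around bright->dark edge of housing
    g=cv2.cvtColor(v,cv2.COLOR_BGR2GRAY).astype(float)
    best=None
    th=np.linspace(0,2*np.pi,180,endpoint=False)
    for cx in range(250,350,2):
        for cy in range(250,350,2):
            def samp(rr): return g[np.clip((cy+rr*np.sin(th)).astype(int),0,599),np.clip((cx+rr*np.cos(th)).astype(int),0,599)]
            s=np.median(samp(262))-np.median(samp(238)); s=np.clip(samp(262)-samp(238),-20,60).mean()
            if best is None or s>best[0]: best=(s,cx,cy)
    print(best, 0.5+0.06-best[2]*.0002, -0.013+0.06-best[1]*.0002)
cv2.imwrite("pics/both.png",cv2.resize(np.hstack(a),(800,400)))
a=[cv2.imread(f"pics/r_{c}_190.png") for c in("top","side")]
cv2.imwrite("pics/both2.png",cv2.resize(np.hstack(a),(800,400)))
E
```

```text
(np.float64(60.0), 268, 270) 0.506 -0.006600000000000002
(np.float64(38.983333333333334), 332, 252) 0.5096 -0.0194
```

View pics/both.png

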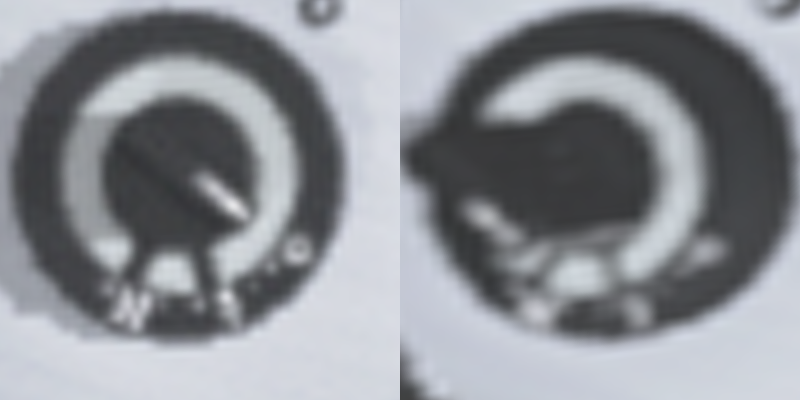

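View pics/both2.png

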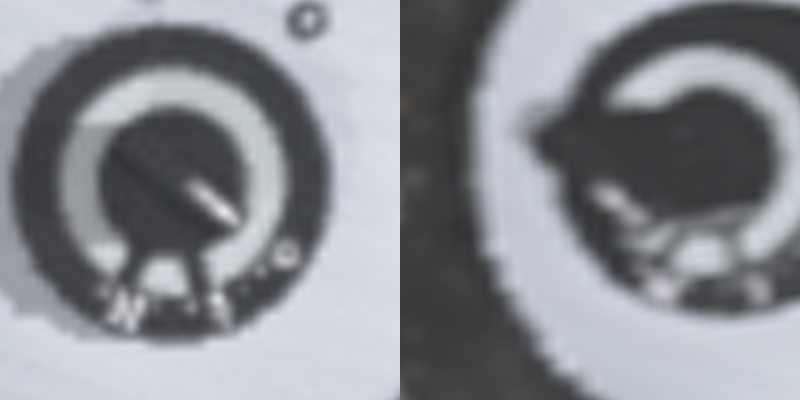

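Run:
```python
from h import *
im=cv2.imread("pics/top0.png")
for z in(0.150,0.1905):
    r=rect(im,"top",z,(0.5065,-0.007),half=.035,s=.0001); 
    g=cv2.cvtColor(r,cv2.COLOR_BGR2GRAY)
    cv2.imwrite(f"pics/z{int(z*1000)}.png",cv2.resize(r,(560,560)))
    # ring fit
    if z<.16:
        r2=rect(im,"top",z,(0.5065,-0.007),half=.06,s=.0002);g2=cv2.cvtColor(r2,cv2.COLOR_BGR2GRAY).astype(np.uint8)
        b=(g2<100).astype(np.uint8)
        cs,_=cv2.findContours(b,cv2.RETR_EXTERNAL,cv2.CHAIN_APPROX_NONE); c=max(cs,key=cv2.contourArea)
        (cx,cy),rad=cv2.minEnclosingCircle(c);e=cv2.fitEllipse(c);print("housing",cx,cy,rad,e)
        print("world",0.5065+.06-e[0][1]*.0002,-0.007+.06-e[0][0]*.0002)
```

```text
housing 293.39910888671875 295.71142578125 246.84104919433594 ((293.93310546875, 292.63067626953125), (448.6052551269531, 454.837158203125), 75.3434829711914)
world 0.5079738647460937 -0.0057866210937500065
```

View pics/z150.png

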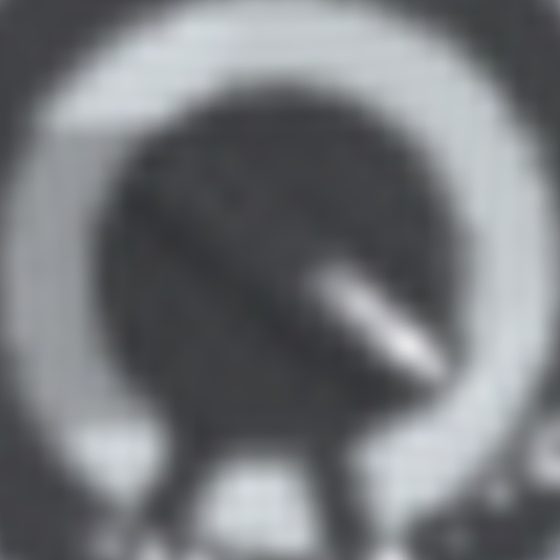

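View pics/z190.png

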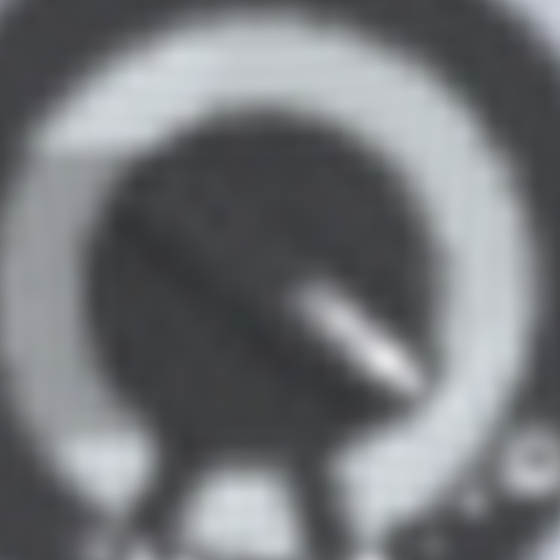

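```bash
cat >> h.py <<'E'
C=np.array([0.5067,-0.0075])
def att(a,flip=0):
    b=np.array([-np.sin(a),-np.cos(a),0])*(-1 if flip else 1)  # bar dir -> tool z sign
    x=np.array([0,0,-1.]); z=b; y=np.cross(z,x)
    return np.column_stack([x,y,z])
E
python3 - <<'E'
from h import *
for f in (0,1):
    for a in (38,80,110,125,135):
        q=manip.inverse_kinematics([*C,0.157],att(np.radians(a),f)); print(f,a,None if q is None else np.round(q,2))
print(manip.current_tcp_rot().round(2), manip.current_force(),manip.current_ft_torque())
E
```

```text
0 38 [-0.11  0.37  1.83 -0.    0.94  0.56]
0 80 [-0.11  0.37  1.83 -0.    0.94  1.29]
0 110 [-0.11  0.37  1.83 -0.    0.94  1.81]
0 125 [-0.11  0.37  1.83 -0.    0.94  2.07]
0 135 [-0.11  0.37  1.83 -0.    0.94  2.25]
1 38 [-0.11  0.37  1.83 -0.    0.94 -2.59]
1 80 [-0.11  0.37  1.83 -0.    0.94 -1.85]
1 110 [-0.11  0.37  1.83 -0.    0.94 -1.33]
1 125 [-0.11  0.37  1.83 -0.    0.94 -1.07]
1 135 [-0.11  0.37  1.83 -0.    0.94 -0.89]
[[ 0.    0.44 -0.9 ]
 [-0.   -0.9  -0.44]
 [-1.    0.    0.  ]] [-4.62655761e-04 -7.63074716e-01 -3.96835558e-01] [ 0.01211382 -0.06078166  0.04162767]
```

Run:
```python
from h import *
A=att(np.radians(38))
p=manip.current_ee_pos(); manip.move_l([p[0],p[1],0.32],max_speed=0.3)
manip.set_gripper(0.5,30)
manip.move_ptp([*C,0.26],A)
manip.move_l([*C,0.20],max_speed=0.12)
for c in("top","side"):
    im,d=manip.grab_frame(c); cv2.imwrite(f"pics/{c}1.png",im[:,:,::-1])
im=cv2.imread("pics/side1.png")[120:260,230:390];cv2.imwrite("pics/s1.png",cv2.resize(im,None,fx=4,fy=4,interpolation=cv2.INTER_CUBIC))
print(manip.current_ee_pos(),manip.current_force(),manip.current_ft_torque(),manip.current_time())
# project expected points into side view
k=manip.get_calibration("side")
for P in([*C,.2],[*C,.1905],[*C,.15]):
    q=k["camera_matrix"]@(k["R"]@np.array(P)+k["t"]);print(q[:2]/q[2])
```

```text
[ 0.50719154 -0.00763114  0.20087366] [ 0.16166519  0.32633358 -0.52902432] [-0.02704649 -0.02042018  0.01920361] 4.7917
[294.31831923 195.51598313]
[294.43219091 198.04110898]
[294.90320707 208.48598065]
```

View pics/s1.png

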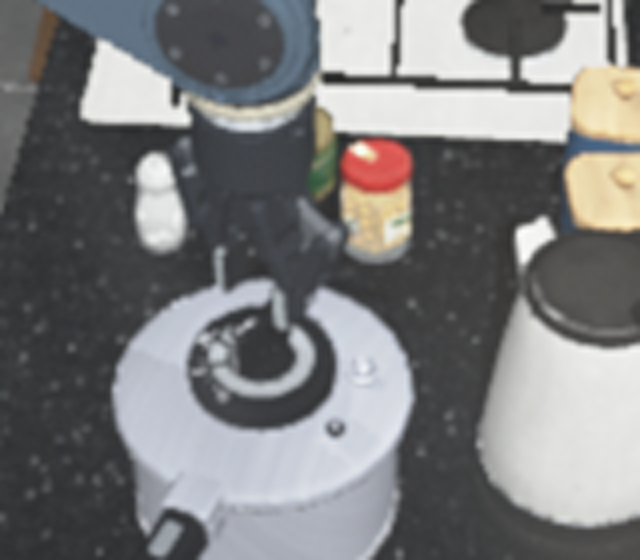

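```bash
cat >> h.py <<'E'
def st(m=""):
    print(m,"p",np.round(manip.current_ee_pos()*1000,2),"F",np.round(manip.current_force(),1),"T",np.round(manip.current_ft_torque(),2),"w",round(manip.current_grip_width(),3),"t",manip.current_time(),flush=True)
E
python3 - <<'E'
from h import *
st(); manip.move_l([*C,0.157],max_speed=0.08); st("down")
manip.set_gripper(0.0,20); st("grip20"); R=manip.current_tcp_rot();print(R.round(3))
manip.dwell(.1);st()
E
```

```text
p [507.19  -7.63 200.87] F [ 0.2  0.3 -0.5] T [-0.03 -0.02  0.02] w 0.496 t 4.7917
down p [506.91  -7.52 157.27] F [-0.5 -0.2  0.5] T [-0.02 -0.    0.01] w 0.5 t 5.475
grip20 p [506.82  -7.43 157.49] F [-1.3  1.1  5.7] T [ 0.16  0.34 -0.  ] w 0.168 t 5.825
[[ 0.001  0.788 -0.616]
 [ 0.    -0.616 -0.788]
 [-1.     0.    -0.   ]]
 p [506.85  -7.44 157.5 ] F [-1.6  0.3  4.9] T [ 0.2   0.41 -0.05] w 0.169 t 5.925
```

Run:
```python
from h import *
manip.set_gripper(0.4,20); st("open"); manip.move_l([*C,0.161],max_speed=0.05); st("up")
manip.set_gripper(0.0,20); manip.dwell(.1); st("grip20")
manip.set_gripper(0.0,40); manip.dwell(.1); st("grip40")
```

```text
open p [506.7   -7.53 156.9 ] F [0.8 0.3 0. ] T [0.05 0.03 0.  ] w 0.398 t 6.25
up p [506.87  -7.53 161.28] F [-0.1  0.1  0.6] T [-0.03  0.03 -0.01] w 0.398 t 6.5
grip20 p [506.7   -7.47 161.08] F [-0.8  1.3  1.9] T [ 0.05  0.19 -0.1 ] w 0.169 t 6.9
grip40 p [506.72  -7.47 161.1 ] F [-1.1  0.1  4.2] T [ 0.15  0.33 -0.02] w 0.166 t 7.2167
```

Run:
```python
from h import *
a=38
for d in (46,54,66):
    manip.move_ptp([*C,0.161],att(np.radians(d))); manip.dwell(.1); st(d)
im,d=manip.grab_frame("top"); cv2.imwrite("pics/top2.png",im[:,:,::-1])
```

```text
46 p [506.74  -7.53 161.07] F [-1.4  1.   4.6] T [0.1  0.27 0.09] w 0.17 t 7.575
54 p [506.81  -7.54 161.1 ] F [-1.3  0.2  4.9] T [-0.01  0.21  0.02] w 0.17 t 7.9333
66 p [506.81  -7.56 161.06] F [-0.9 -0.3  5.3] T [-0.11  0.15  0.01] w 0.169 t 8.35
```

Run:
```python
from h import *
for d in (80,95,106):
    manip.move_ptp([*C,0.161],att(np.radians(d))); manip.dwell(.15); st(d)
for c in("top","side"):
    im,d=manip.grab_frame(c); cv2.imwrite(f"pics/{c}3.png",im[:,:,::-1])
a=cv2.resize(cv2.imread("pics/side3.png")[150:260,240:350],(400,400),interpolation=cv2.INTER_CUBIC)
b=cv2.resize(cv2.imread("pics/top3.png")[180:280,280:380],(400,400),interpolation=cv2.INTER_CUBIC)
cv2.imwrite("pics/v3.png",np.hstack([a,b]))
```

```text
80 p [506.84  -7.64 161.09] F [-0.7 -1.   4.7] T [-0.26  0.04  0.04] w 0.169 t 8.8917
95 p [506.85  -7.69 161.1 ] F [-0.7 -2.2  5.8] T [-0.44  0.13  0.12] w 0.165 t 9.4
106 p [506.84  -7.74 161.08] F [-1.3 -2.   4.8] T [-0.38  0.15  0.19] w 0.163 t 9.85
```

View pics/v3.png

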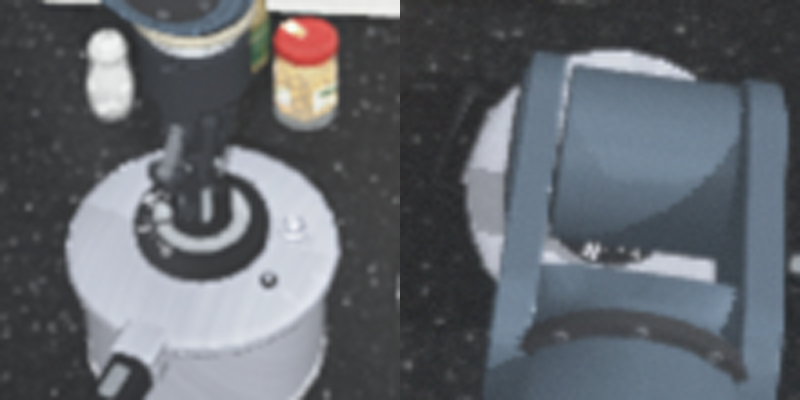

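```bash
cat >> h.py <<'E'
Z0=0.161
def tryup(deg,top=0.0035,lim=-10,step=0.0005,z0=Z0):
    A=att(np.radians(deg)); dz=0.0
    while dz<top-1e-9:
        dz+=step; manip.move_l([*C,z0+dz],A,max_speed=0.02); manip.dwell(.05)
        f=np.mean([manip.current_force() for _ in range(3)],0); p=manip.current_ee_pos()[2]; t=manip.current_ft_torque()[2]
        print(deg,"dz %.1f z %.2f F %s Tz %.2f t %.1f"%(dz*1e3,p*1e3,np.round(f,1),t,manip.current_time()),flush=True)
        if f[2]<lim: return False,dz
    return True,dz
E
python3 - <<'E'
from h import *
ok,dz=tryup(106); print(ok)
if not ok: manip.move_l([*C,Z0],att(np.radians(106)),max_speed=0.02); st("back")
E
```

```text
106 dz 0.5 z 161.25 F [ 0.8 -4.  -1.6] Tz 0.29 t 10.2
106 dz 1.0 z 161.83 F [ 1.5 -4.8 -3.2] Tz 0.27 t 10.6
106 dz 1.5 z 162.51 F [ 1.2 -3.2 -2.9] Tz 0.28 t 10.8
106 dz 2.0 z 162.87 F [ 0.7 -4.8 -5.6] Tz 0.26 t 11.2
106 dz 2.5 z 163.02 F [  2.7  -3.4 -12.6] Tz 0.12 t 11.4
False
back p [506.61  -7.48 161.18] F [-1.6 -3.1 -2.3] T [-0.63  0.28  0.1 ] w 0.168 t 11.725
```

Run:
```python
from h import *
for d in (110,113.5,117):
    manip.move_ptp([*C,Z0-.0003],att(np.radians(d))); manip.dwell(.1); st(d)
    ok,dz=tryup(d,step=0.0008)
    if ok: print("FREE");break
    manip.move_l([*C,Z0-.0003],att(np.radians(d)),max_speed=0.03); st("back")
```

```text
110 p [506.8   -7.52 161.11] F [-3.7 -3.3  3.4] T [-0.68  0.67  0.14] w 0.169 t 12.075
110 dz 0.8 z 161.86 F [-1.9 -3.9  0.3] Tz 0.28 t 12.4
110 dz 1.6 z 162.49 F [-0.5 -3.5 -1.7] Tz 0.29 t 12.7
110 dz 2.4 z 163.05 F [-0.1 -2.  -7.7] Tz 0.17 t 13.0
110 dz 3.2 z 163.53 F [  0.3  -0.7 -18.1] Tz 0.09 t 13.3
back p [506.73  -7.41 161.22] F [-3.8 -0.1 -2.7] T [0.04 0.78 0.15] w 0.17 t 13.5417
113.5 p [506.8   -7.46 161.15] F [-4.5 -0.4  1.5] T [0.05 0.93 0.14] w 0.173 t 13.8917
113.5 dz 0.8 z 162.03 F [-5.4  0.4  0.9] Tz 0.25 t 14.2
113.5 dz 1.6 z 162.64 F [-4.8 -0.2 -0.1] Tz 0.28 t 14.5
113.5 dz 2.4 z 163.37 F [-3.7  1.  -2.3] Tz 0.20 t 14.8
113.5 dz 3.2 z 164.18 F [-3.8  1.6 -3.3] Tz 0.24 t 15.1
113.5 dz 4.0 z 165.04 F [-4.1  1.5 -3.4] Tz 0.24 t 15.4
FREE
```

Run:
```python
from h import *
ok,dz=tryup(113.5,top=0.0095-0.004+.0001,step=0.0008,z0=Z0+.004,lim=-11)
st(ok)
im,d=manip.grab_frame("side"); cv2.imwrite("pics/side4.png",im[:,:,::-1])
cv2.imwrite("pics/v4.png",np.hstack([cv2.resize(cv2.imread(f"pics/side{i}.png")[150:260,240:350],(400,400),interpolation=cv2.INTER_CUBIC) for i in (3,4)]))
```

```text
113.5 dz 0.8 z 165.87 F [-5.1  2.2 -2.9] Tz 0.27 t 15.7
113.5 dz 1.6 z 166.65 F [-3.9  2.6 -3.2] Tz 0.13 t 16.0
113.5 dz 2.4 z 167.44 F [-3.7  3.4 -2.6] Tz 0.18 t 16.3
113.5 dz 3.2 z 168.24 F [-4.5  3.3 -4.2] Tz 0.14 t 16.6
113.5 dz 4.0 z 169.05 F [-3.7  3.8 -4.2] Tz 0.19 t 16.9
113.5 dz 4.8 z 169.40 F [  1.8   0.4 -14.9] Tz 0.01 t 17.2
False p [506.83  -7.73 169.4 ] F [  1.8   0.4 -14.9] T [-0.07 -0.19  0.01] w 0.169 t 17.1917
```

View pics/v4.png

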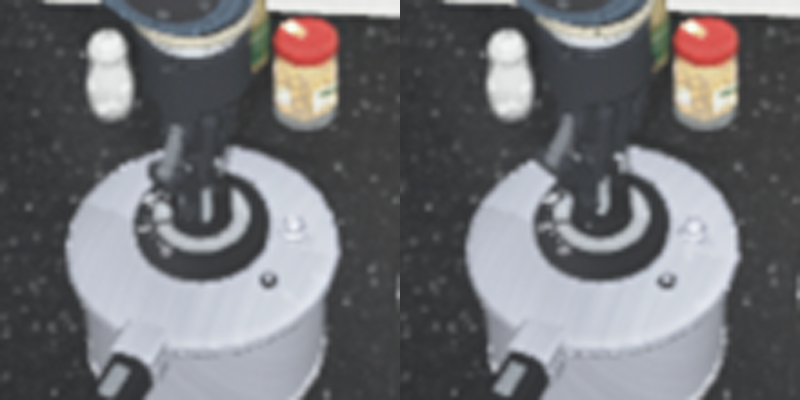

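```bash
python3 - <<'E'
from h import *
A=att(np.radians(113.5))
manip.move_l([*C,Z0+.0081],A,max_speed=0.01); manip.dwell(.3); st("ease")
manip.set_gripper(0.0,20); manip.dwell(.1); st("20N")
manip.set_gripper(0.45,20); st("open")
manip.move_l([*C,0.24],A,max_speed=0.08); st("up")
manip.move_l([0.36,-0.2,0.32],A,max_speed=0.2); 
manip.move_ptp([0.241,-0.494,0.30],att(np.radians(60)))
st()
for c in("top","side"):
    im,d=manip.grab_frame(c); cv2.imwrite(f"pics/{c}5.png",im[:,:,::-1]); np.save(f"pics/{c}5.npy",d)
    d0=np.load(f"pics/{c}0.npy")
    for n in("knob_grip","cooker","mug","salt","honey","soup_tin"): print(c,n,[(np.round(r["at"],3).tolist(),round(r["confidence"],2)) for r in manip.look_for(c,n)[:1]])
    k=manip.get_calibration(c);q=k["camera_matrix"]@(k["R"]@np.array([*C,.1905])+k["t"]);u,v=(q[:2]/q[2]).astype(int)
    print("depth knob before/after",np.median(d0[v-1:v+2,u-1:u+2]),np.median(d[v-1:v+2,u-1:u+2]))
E
python3 - <<'E'
import sys; sys.path.insert(0,'.')
import os; os.chdir('.')
from h import *
r=[cv2.resize(rect(cv2.imread(f"pics/top{i}.png"),"top",.15,(.5067,-.0075)),(400,400)) for i in(0,5)]
cv2.imwrite("pics/v5.png",np.hstack(r))
a=[cv2.resize(cv2.imread(f"pics/side{i}.png")[150:260,240:350],(400,400),interpolation=cv2.INTER_CUBIC) for i in (0,5)]
cv2.imwrite("pics/v6.png",np.hstack(a))
E
```

```text
ease p [506.91  -7.6  169.26] F [ 2.3 -1.5 -9.7] T [-0.33 -0.12 -0.03] w 0.165 t 17.7917
20N p [506.88  -7.59 169.25] F [ 3.1 -1.6 -9.2] T [-0.42 -0.26 -0.  ] w 0.165 t 18.1083
open p [506.93  -7.43 169.52] F [-0.1  0.5  0.3] T [ 0.04 -0.02  0.06] w 0.447 t 18.4667
up p [506.45  -7.48 239.49] F [-0.4  0.2 -0.3] T [-0.03  0.04 -0.05] w 0.452 t 19.5
 p [ 241.64 -493.49  299.99] F [ 0.3 -0.5  0.1] T [ 0.02 -0.04  0.02] w 0.45 t 22.2833
top knob_grip [([0.51, -0.004, 0.161], 0.69)]
top cooker [([0.492, -0.01, 0.129], 0.74)]
top mug [([0.752, -0.221, 0.046], 0.83)]
top salt [([0.394, 0.241, 0.082], 0.44)]
top honey [([0.566, 0.263, 0.086], 0.62)]
top soup_tin [([0.493, 0.335, 0.056], 0.93)]
depth knob before/after 0.96291304 0.95476776
side knob_grip [([0.506, -0.017, 0.173], 0.8)]
side cooker [([0.505, -0.062, 0.126], 0.76)]
side mug [([0.749, -0.211, 0.05], 0.68)]
side salt [([0.394, 0.24, 0.052], 0.71)]
side honey [([0.57, 0.251, 0.062], 0.97)]
side soup_tin [([0.492, 0.318, 0.053], 0.57)]
depth knob before/after 1.1692204 1.1591891
```

View pics/v5.png

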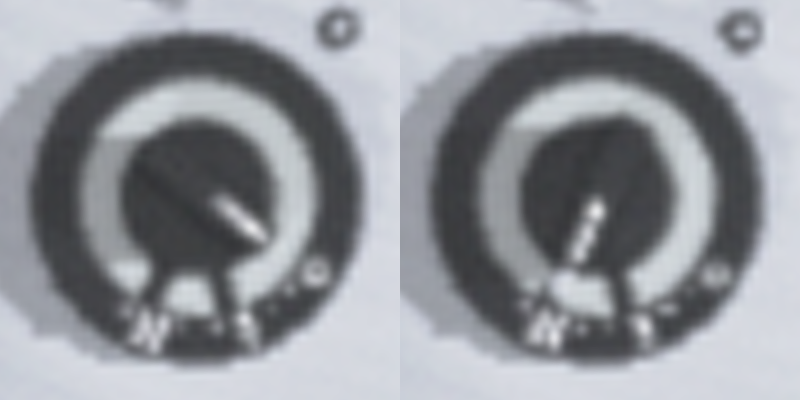

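View pics/v6.png

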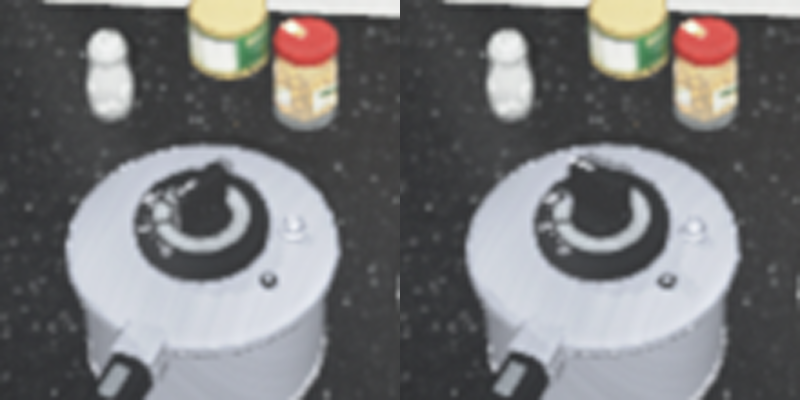

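```bash
python3 -c "
from bench import manip
print(manip.sign_off(), manip.current_time())"
```

```text
the job is handed in; nothing more can be done
the job is handed in; nothing more can be done
```

The regulator knob is turned to the double-bar mark, pulled fully up and locked. I handed the job in after about 22 s. `sign_off` gives no verdict, so this rests on my own last checks.

- **Feeling for the slot:** I turned the gripped knob clockwise in small steps and tried a light lift at three angles. The first two met the ring after about 2 mm. The third rose freely to its stop at about 8 mm, and there I eased off, opened and withdrew.
- **Knob after release:** the top camera's depth at the knob is 8.1 mm nearer than before, and the side camera's 10 mm nearer. They disagree by 2 mm, but both agree with a full lift. In the top picture the pointer line points to the double-bar mark, and the lug sits in that slot.
- **Cooker and bystanders:** the cooker and its marks show no visible shift or turn. The salt, honey, soup tin and mug are found within about 4 mm of where they were, which is the detector's own accuracy.
- **Closest call:** the second lift try pulled with about 18 N, right at the force said to lift the cooker. I saw no movement, but I took no picture at that instant.

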